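# Turn the dish-status board round and lock it again

## Robot

A 6-joint arm with a two-finger parallel gripper is mounted at the origin on the work surface. World frame = base frame: x ahead of the robot, y to its left, z up, the work surface at z = 0. Lengths are in mm, angles in rad, forces in N, time in s.
With the tool pointing down it reaches from about 400 to 925 mm from the base axis. Payload 12.5 kg.
Tool frame: the origin (TCP) lies midway between the tips of the shut fingers; the grasp point (between the pads) lies 19 mm behind it (env.grip_depth is the distance from the TCP to the grasp point, in mm); z points along the fingers, y is the line along which they close (so a half turn about z gives the same grasp; the last joint's range is limited). The gripper opens to 95 mm and grips with 3 to 60 N. Pads are 20 mm wide; open, the fingers measure 119 mm over their backs; the gripper's body (75 mm by 180 mm) begins 59 mm behind the grasp point.
Start: joints at [-1.278, 0.491, 1.559, -0, 1.092, -0.106], TCP at [242.719, -575.964, 214.661] pointing down, gripper open.
Joint ranges: [-3.1, 3.1], [-0.84, 2.19], [0.05, 2.79], [-1.13, 4.28], [0.06, 2.93], [-2.69, 2.69]. Speed limits (rad/s): [2.22, 2.22, 2.79, 3.14, 3.14, 3.14].

## Interface

Orientations are given as [roll, pitch, yaw] about the fixed x, y, z axes, in that order (R = Rz(yaw) Ry(pitch) Rx(roll)).
In Python, from cell import monitor, viewer, order, env gives the robot as it stands.
- The arm moves only by the tool move_arm, never from a script. Its argument "moves" is one flat list of numbers, 4 for each row, row after row: the shift along the tool's x, y, z normalised to -1 to 1, where 1 is 0.15 m, then the turn about the tool's z normalised to -1 to 1, where 1 is pi/2 rad. A call has 1 to 10 rows; each row shifts and turns the commanded pose from where the row before left it, along the tool's axes as they then stand; what a row does not reach is not made up. A row lasts 1/8 s, in which the tool goes at most 62.5 mm and 10.7 degrees, less where a joint would pass 70% of its speed; a pose out of reach is approached as far as the arm can. A call with a number of a shift or a turn outside -1 to 1 is refused whole. A call with a gripper value outside its range is refused whole. "claw" is the finger opening in mm, from 0 to 95.1, set as the call begins (left out, the last holds). The fingers move at their own pace and stop on an object; the grip force is fixed at half the most. Time passes only in rows, so rows that do not move let the fingers close. It gives the time, the measured TCP pose, the force, the opening and the grip force at its end, in the units of the state.
- monitor.state(): the state, without advancing time (a new reading comes with each control period).
- viewer.read_camera(name): name is "scene" or "top"; returns the picture (384x512x3 uint8, red, green, blue); there is no depth.
- viewer.camera_info(name): a dict with "K" (3x3 intrinsics, pixels), "camera_from_world" (4x4, takes a point from world to camera coordinates). Camera axes: x right, y down, z forward; pixel columns grow to the right and rows downward; lengths in mm; the calibration is good to about 2 mm. A picture is of the moment at which its call begins. camera_info takes no time and is no camera call.
- order.job_done(): hands the job in; it is judged then, once.
The state is a dict: "t": time; "joints": joint angles; "qvel": joint speeds; "tau": joint torques, N m; "eef_pos": TCP position; "tcp_rot": TCP orientation; "ft_force": force on the tool from outside, world axes, zero at the start; "moment": the same for the moment, N m; "opening": opening from 0.0 (shut) to 1.0 (fully open); "grip_force": force on a finger pad.
Only numpy, scipy, OpenCV 4.12 (cv2) and the standard library are available. Lean on these libraries where they do the work, as an engineer would, in place of code of your own. Each camera call takes 0.05 s, during which the arm holds its last target. There are 200 camera calls.

## Task

The dishes are washed, so change the free-standing two-sided status board, which was left unlocked: turn its panel half a turn on the pivots so that the plate face looks away from you in place of the sink face, then line the panel up and slide the locking clip fully home over its end. The clip seldom sits quite plumb, so feel for where it goes on rather than forcing it: the stand must not tip and must stay where it is. Leave the dish rack, spray bottle, saucepan and mug alone.

Things in the scene. Friction and masses are not known exactly. Their poses are not given: they have to be found in the camera images.
- stand: Grey steel stand, about 2.2 kg (varies), loose on rubber feet: a push of 10 to 20 N slides or tips it. Origin on the counter mid-way between its posts; x = depth, away from the robot; y = along the board, plain post to clip post; z up. Posts 24 x 24 mm at y = -124 and +124 mm, 183 mm high; a foot 190 mm long in x under each; tie bar 16 mm high between them.
- panel: White two-sided panel 200 (y) x 150 x 10 mm thick, on a level pivot axis along the stand's y. Origin at its centre, 135 mm up; edges at 60 and 210 mm when upright; 12 mm gap to each post. Balanced, spins either way, no end stop, stays where left (pivot friction 0.05 N m). Dark raised pictograms. Starts up to 0.3 rad off upright: sink and tap to stand +x, plate, knife and fork to the robot.
- plate_top (a point): Middle of the 200 mm panel edge that is the top of the plate pictogram, mid-thickness: below the pivot axis at the start, 75 mm straight above it (or as far off as the clip holds it, up to 8 mm) when the job is done.
- sink_top (a point): Middle of the opposite 200 mm panel edge: uppermost at the start, lowest when the job is done.
- clip (a joint): Travel of the steel slide clip on the clip post, m: 0 = fully home over the panel's end (solid stop), growing outward (stand +y) to 0.034 (solid stop). Starts open. Friction 2.5 N; stays where left. Two prongs, 16 mm high, 52 to 68 mm above the pivot axis, straddle the panel's end, overlapping it by 16 mm at 0; above 0.018 they are clear and the panel can turn.
- clip_post (a point): Centre of the clip post at counter level, 124 mm along the stand's +y. Above it the clip has an upright thumb tab to push: steel plate 34 mm (stand x) x 8 mm (stand y), 203 to 249 mm above the counter, its middle at stand y = 130 mm + clip travel, stand x = 0 within 5 mm.
- plain_post (a point): Centre of the other post at counter level, 124 mm along stand -y. The clip's slot, 13 mm for the 10 mm panel, is flared to 14.5 mm at its mouth and, as the clip's track is bolted on by hand, lies up to 5 mm to either side (stand x) of the pivot axis, differently each time. Panel more than about 2.5 mm off the slot: prongs jam on its end (clip stops near 0.016). Nearer, it slides on.
- dish_rack: Bystander: grey plastic rack 260 x 300 mm, about 200 mm high with its white plates. Origin on the counter at its centre.
- spray_bottle: Bystander: clear spray bottle with white trigger head, 76 mm across, 229 mm high. Origin on the counter at its centre.
- saucepan: Bystander: steel pot 170 mm across, 90 mm high. Origin on the counter at its centre.
- mug: Bystander: white mug 82 mm across, 95 mm high. Origin on the counter at its centre.

How it is judged:
By the outcome, as a careful person would: the job done as asked, in the order asked, and still so for the second after the job is handed in, with the robot touching nothing.
It also fails if it takes over 72 s, if anything falls off the work surface, if the arm or the gripper's body presses on something with over 40 N, if the wrist force passes 120 N, or if a joint passes its speed limit or range.

## Working session

There is one attempt and no reset: what is moved stays moved. The work goes in short steps, Python scripts to look and compute and a tool call to move; the robot and the scene stay as the last step left them, time stands still between calls to the robot, and variables do not carry over. Pictures are saved under pics/ and viewed, at most 10 in all, crops included, and the job is handed in when it is done.

Besides the shell and the picture viewer there is one more tool, called after "Emit:" as name(argument=value, ...) on one line, values as JSON. move_arm: Moves the arm, as the interface text tells. Scaled input: -1 to 1 covers 0.15 m each way for a shift and pi/2 rad each way for a turn. Its arguments: {"type":"object","properties":{"moves":{"type":"array"},"claw":{"type":"number"}},"required":["moves"]}

```bash
mkdir -p pics; ls
python3 - <<'E'
from cell import monitor, viewer, order, env
import cv2,numpy as np
for n in("scene","top"):
    im=viewer.read_camera(n); cv2.imwrite(f"pics/{n}0.png",im[:,:,::-1])
    i=viewer.camera_info(n); print(n,np.round(i["K"],1).tolist(),np.round(i["camera_from_world"],3).tolist())
s=monitor.state(); print(s)
E
```

```text
pics
scene [[388.0, 0.0, 257.7], [0.0, 388.0, 193.1], [0.0, 0.0, 1.0]] [[-0.749, 0.662, -0.024, 513.678], [0.37, 0.388, -0.844, -72.882], [-0.549, -0.641, -0.536, 1531.596], [0.0, 0.0, 0.0, 1.0]]
top [[491.9, 0.0, 256.9], [0.0, 491.9, 188.4], [0.0, 0.0, 1.0]] [[0.002, -1.0, -0.005, -55.735], [-0.994, -0.002, -0.11, 643.718], [0.11, 0.005, -0.994, 1747.318], [0.0, 0.0, 0.0, 1.0]]
{'t': 0.1, 'joints': array([-1.27762620e+00,  4.91471746e-01,  1.55938038e+00, -2.67941930e-05,
        1.09170103e+00, -1.05595164e-01]), 'qvel': array([-0.00054093, -0.00208958, -0.00150096,  0.0010663 ,  0.00070105,
       -0.00072863]), 'tau': array([ 3.23491913e-03, -6.13624263e+01, -2.58605772e+01,  6.94238674e-02,
        4.70139936e-02, -7.47238482e-05]), 'eef_pos': array([ 242.63157223, -575.75144981,  214.14009021]), 'tcp_rot': array([-3.14063499e+00, -7.76029847e-05,  3.98777614e-01]), 'ft_force': array([ 0.2535044 , -0.05207986, -0.1167039 ]), 'moment': array([ 0.03105697, -0.01276278, -0.03745512]), 'grip_force': 0.0, 'opening': 1.0024035244939244}
```

View pics/scene0.png

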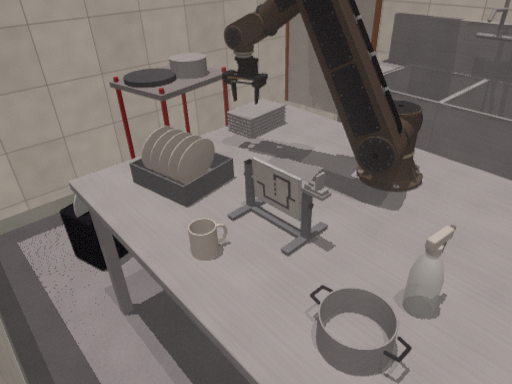

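View pics/top0.png

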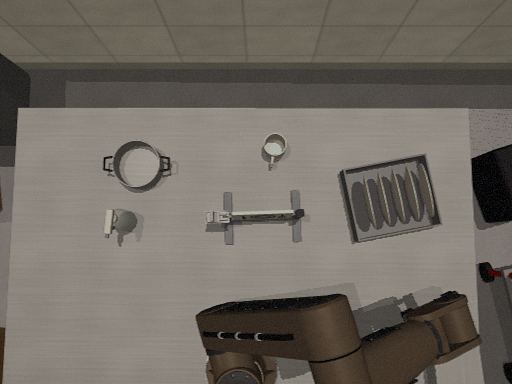

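The scene view shows the stand with the sink face toward the camera around (275,190) and the clip at about (318,185). The top view shows the board from (210,217) (clip) to (300,213) (plain post), with the mug at (275,148) and the rack at (390,198). I'll zoom in next.

```bash
cat > h.py <<'E'
import numpy as np,cv2
from cell import monitor,viewer,order,env
def cam(n):
    i=viewer.camera_info(n);return np.array(i["K"]),np.array(i["camera_from_world"])
def proj(n,p):
    K,T=cam(n);q=K@(T[:3,:3]@np.array(p,float)+T[:3,3]);return q[:2]/q[2]
def ray(n,uv):
    K,T=cam(n);d=T[:3,:3].T@np.linalg.inv(K)@np.array([uv[0],uv[1],1.]);o=-T[:3,:3].T@T[:3,3];return o,d
def onz(n,uv,z):
    o,d=ray(n,uv);return o+d*(z-o[2])/d[2]
def tri(a,b):
    (o1,d1),(o2,d2)=ray("top",a),ray("scene",b)
    s=np.linalg.lstsq(np.c_[d1,-d2],o2-o1,rcond=None)[0]
    p,q=o1+s[0]*d1,o2+s[1]*d2;return (p+q)/2,np.linalg.norm(p-q)
def zoom(f,out,x,y,w,h,k):
    im=cv2.imread(f)[y:y+h,x:x+w];cv2.imwrite(out,cv2.resize(im,None,fx=k,fy=k,interpolation=cv2.INTER_CUBIC))
E
python3 - <<'E'
from h import *
a=cv2.imread("pics/top0.png")[180:255,195:315];b=cv2.imread("pics/scene0.png")[150:255,220:340]
z=lambda i,k:cv2.resize(i,None,fx=k,fy=k,interpolation=cv2.INTER_CUBIC)
cv2.imwrite("pics/z0t.png",z(a,6)); cv2.imwrite("pics/z0s.png",z(b,5))
E
```

```text
(no output)
```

View pics/z0t.png

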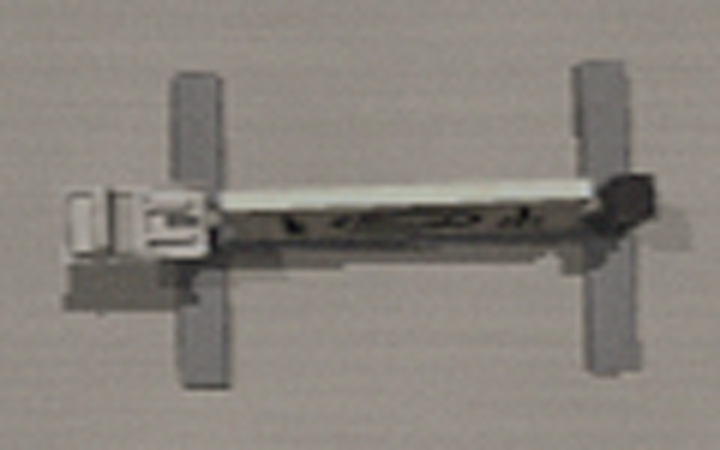

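View pics/z0s.png

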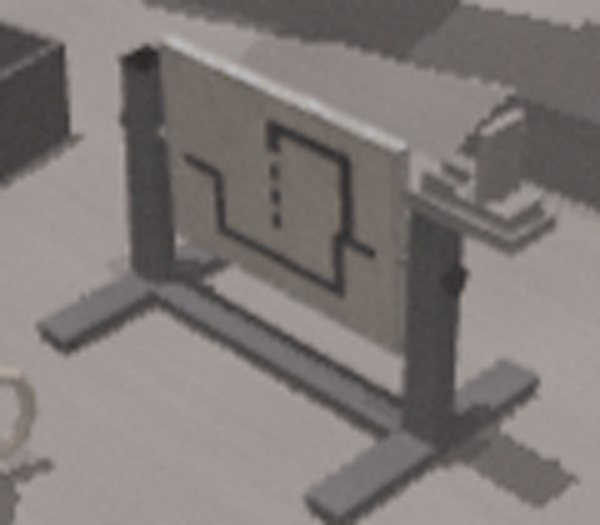

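The zooms show feet ends at (197,73)/(207,387) and (598,62)/(615,373) in the top zoom. The panel's top edge leans away from the robot by a little, and the thumb tab is at about (85,222).

Run:
```python
from h import *
T=lambda u,v:(195+u/6-.42,180+v/6-.42)
S=lambda u,v:(220+u/5-.4,150+v/5-.4)
f=[onz("top",T(*p),12) for p in[(196,73),(207,387),(598,62),(613,373)]]
print(np.round(f,1).tolist())
c=(f[0]+f[1])/2;p=(f[2]+f[3])/2;O=(c+p)/2
e=c-p;print(c,p,np.linalg.norm(e))
yaw=np.arctan2(-e[0],e[1]);print("O",O,"yaw",yaw)
ex=f[0]-f[1]+f[2]-f[3];print("yaw from feet",np.arctan2(ex[1],ex[0]), np.linalg.norm(ex)/2)
# panel top edge
a,r=tri(T(218,202),S(405,150));b,r2=tri(T(592,190),S(165,40));print("top edge",a,r,b,r2)
R=np.array([[np.cos(yaw),-np.sin(yaw)],[np.sin(yaw),np.cos(yaw)]])
for q in(a,b,onz("top",T(83,222),249)): print((R.T@(q-O)[:2]),q[2])
print("tab from top z249",onz("top",T(83,222),249))
# mug, rack extents
print(onz("top",(275,148),95),onz("top",(270,168),60),onz("top",(342,170),60),onz("top",(352,241),60),onz("top",(125,221),150))
```

```text
[[633.8, 54.4, 12.0], [443.0, 46.1, 12.0], [641.0, -191.5, 12.0], [451.9, -199.4, 12.0]]
[538.40601878  50.22114294  12.        ] [ 546.43906776 -195.47076136   12.        ] 245.8231919791569
O [542.42254327 -72.62480921  12.        ] yaw 0.03268397623903569
yaw from feet 0.04257568864898243 190.1694169678152
top edge [542.58825897  29.21088449 210.64386717] 1.1026886974021926 [ 549.06922864 -173.02044281  208.43130881] 2.4111066861332233
[  3.49343003 101.77589067] 210.6438671663983
[   3.36239123 -100.55921637] 208.43130881081555
[ -6.89000732 170.76907018] 249.0
tab from top z249 [529.95579715  97.82790497 249.        ]
[ 780.92855028 -118.5569413    95.        ] [ 714.81420081 -101.58461293   60.        ] [ 707.90394722 -359.77251514   60.        ] [ 454.77033289 -390.72434408   60.        ] [519.83040584 389.13175307 150.        ]
```

Emit:
move_arm(moves=[0, 0, -0.2, 0.115, 0, 0, -0.2, 0.115, 0.13, -0.234, 0, 0, 0.13, -0.234, 0, 0, 0.13, -0.234, 0, 0, 0.13, -0.234, 0, 0, 0.13, -0.234, 0, 0, 0.13, -0.234, 0, 0, 0.13, -0.234, 0, 0, 0.13, -0.234, 0, 0], claw=0)

```text
t: 1.35
eef_pos: [388.4, -288.2, 274.5]
tcp_rot: [-3.141, 0.0, 0.037]
ft_force: [0.9, 0.3, 0.4]
opening: 0.023
grip_force: 0.0
```

Emit:
move_arm(moves=[0.13, -0.234, 0, 0, 0.13, -0.234, 0, 0, 0.13, -0.234, 0, 0, 0.13, -0.234, 0, 0, 0.13, -0.234, 0, 0, 0.13, -0.234, 0, 0, 0, 0, 0, 0])

```text
t: 2.22
eef_pos: [497.6, -72.8, 274.3]
tcp_rot: [-3.141, 0.0, 0.04]
ft_force: [0.3, -1.0, 0.3]
opening: 0.006
grip_force: 0.0
```

Emit:
move_arm(moves=[0, 0, 0.198, 0, 0, 0, 0.198, 0, 0, 0, 0.198, 0, 0.133, 0, 0, 0, 0.133, 0, 0, 0, 0.103, 0, 0.013, 0, 0.09, 0, 0.053, 0, 0.067, 0, 0.08, 0, 0.04, 0, 0.095, 0, 0, 0, 0, 0])

```text
t: 3.48
eef_pos: [581.4, -71.3, 147.7]
tcp_rot: [-3.141, 0.003, 0.038]
ft_force: [0.0, 0.4, -0.3]
opening: 0.005
grip_force: 0.0
```

Run:
```python
from h import *
b=viewer.read_camera("scene")[130:255,200:360,::-1]
cv2.imwrite("pics/a1.png",cv2.resize(b,None,fx=4.5,fy=4.5,interpolation=cv2.INTER_CUBIC))
```

```text
(no output)
```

View pics/a1.png

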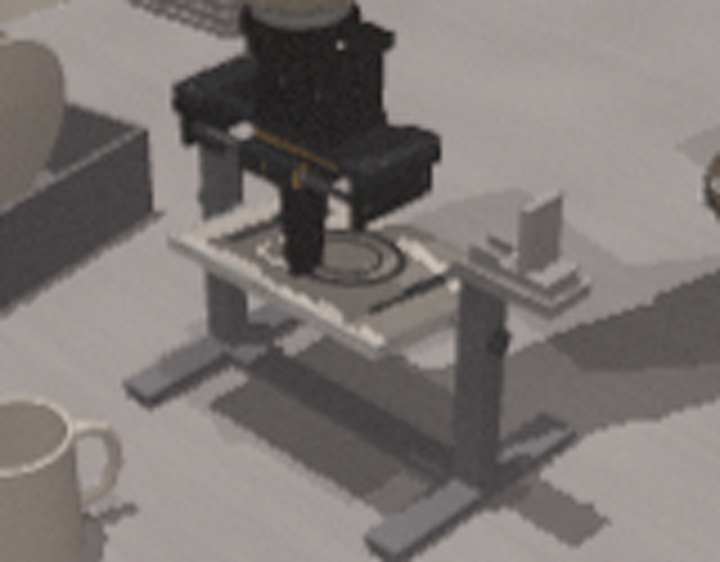

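Panel near horizontal with the plate face up around (330,260). The finger sits mid-panel and the stand hasn't moved. I'll press the far half on down, then lift out.

Emit:
move_arm(moves=[0.033, 0, 0.053, 0, 0, 0, 0.087, 0, 0, 0, 0.087, 0, -0.007, 0, 0.08, 0, -0.013, 0, 0.08, 0, 0, 0, 0, 0])

```text
t: 4.28
eef_pos: [583.2, -71.3, 90.2]
tcp_rot: [-3.141, 0.002, 0.037]
ft_force: [-0.3, -1.6, -0.5]
opening: 0.002
grip_force: 0.0
```

Emit:
move_arm(moves=[0, 0, -0.2, 0, 0, 0, -0.35, 0, 0, 0, -0.35, 0, 0, 0, -0.35, 0, -0.25, 0, 0, 0, -0.25, 0, 0, 0, -0.25, 0, 0, 0, 0, 0, 0.31, 0, 0, 0, 0.31, 0])

```text
t: 5.4
eef_pos: [471.4, -75.7, 185.8]
tcp_rot: [3.141, -0.003, 0.037]
ft_force: [1.3, -0.3, -0.8]
opening: 0.005
grip_force: 0.0
```

Run:
```python
from h import *
s=monitor.state();print(s["eef_pos"],s["ft_force"])
b=viewer.read_camera("scene")[130:255,200:360,::-1]
cv2.imwrite("pics/a2.png",cv2.resize(b,None,fx=4.5,fy=4.5,interpolation=cv2.INTER_CUBIC))
```

```text
[471.40669638 -75.7412715  185.78425051] [ 1.26863839 -0.34058068 -0.80985559]
```

View pics/a2.png

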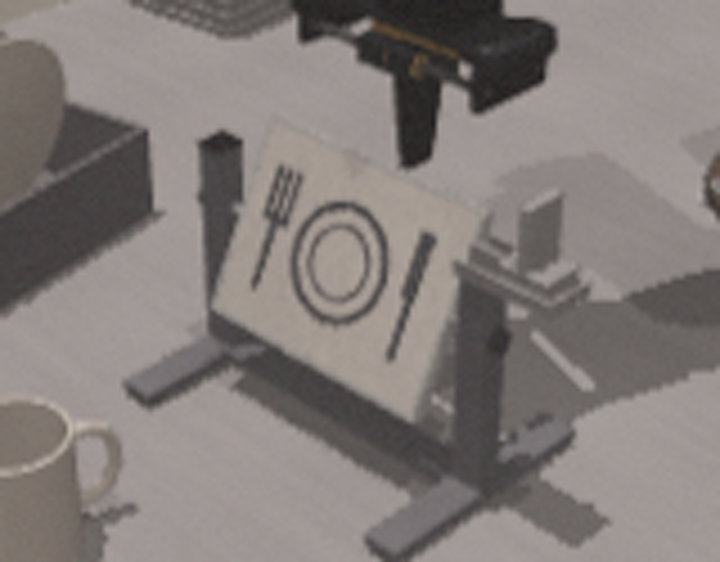

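The plate face now looks away from the robot at about 60° and the finger is behind it. I'll push the panel nearly upright, back off and measure it against the slot.

Emit:
move_arm(moves=[0.1, 0, 0, 0, 0.1, 0, 0, 0, 0.065, 0, 0, 0, 0.06, 0, 0, 0, 0, 0, 0, 0])

```text
t: 6.08
eef_pos: [520.8, -73.7, 186.0]
tcp_rot: [3.141, -0.001, 0.038]
ft_force: [-0.8, -0.1, 0.2]
opening: 0.004
grip_force: 0.0
```

Emit:
move_arm(moves=[-0.15, 0, 0, 0, -0.25, 0, 0, 0, -0.1, 0, 0, 0, 0, 0, 0, 0])

```text
t: 6.58
eef_pos: [445.3, -76.8, 186.3]
tcp_rot: [3.141, -0.001, 0.037]
ft_force: [1.9, -0.6, -0.2]
opening: 0.002
grip_force: 0.0
```

Run:
```python
from h import *
a=viewer.read_camera("top")[:,:,::-1];b=viewer.read_camera("scene")[:,:,::-1]
cv2.imwrite("pics/top3.png",a);cv2.imwrite("pics/scene3.png",b)
z=lambda i,k:cv2.resize(i,None,fx=k,fy=k,interpolation=cv2.INTER_CUBIC)
A=z(a[195:240,200:310],7);B=z(b[150:200,240:350],5)
m=np.zeros((315+250,770,3),np.uint8);m[:315,:770]=A;m[315:,:550]=B
cv2.imwrite("pics/a3.png",m)
```

```text
(no output)
```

View pics/a3.png

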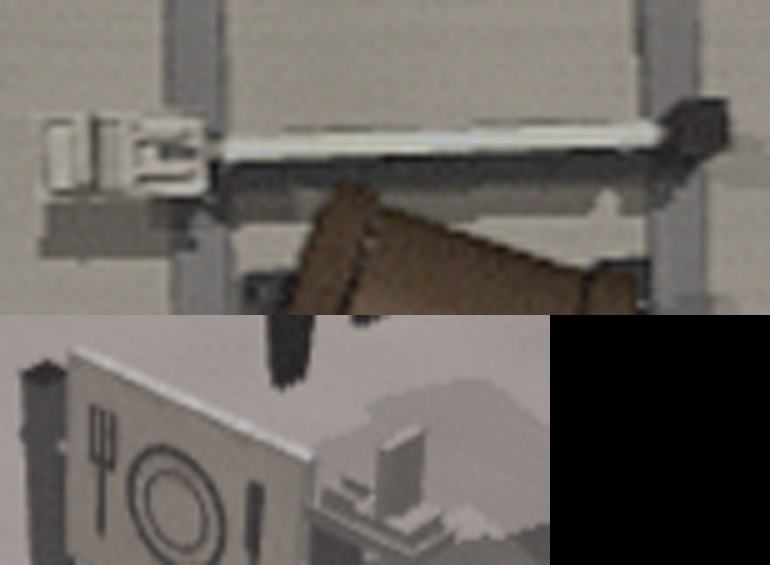

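The panel stands nearly upright with the plate face out. In the top crop the panel edge ends at about (225,148), and the clip prongs run from v≈117 to 194 with the slot between them at about 155. I'll put numbers on these from the raw rows.

Run:
```python
from h import *
g=cv2.cvtColor(cv2.imread("pics/top3.png"),cv2.COLOR_BGR2GRAY)
for c in(207,209,222,224,226,228,229,234,240,260,290): print(c,g[209:226,c].tolist())
O=np.array([542.4,-72.6]);y=.037;R=np.array([[np.cos(y),-np.sin(y)],[np.sin(y),np.cos(y)]])
L=lambda uv,z:np.round(R.T@(onz("top",uv,z)[:2]-O),1)
T=lambda u,v:(200+u/7-.43,195+v/7-.43)
for n,u,v,z in[("prong c",190,155,203),("tab far",62,118,249),("tab near",62,190,249),("panel",230,148,210),("panel",640,133,210),("post",695,130,183)]:print(n,L(T(u,v),z))
```

```text
207 [144, 143, 151, 110, 154, 158, 155, 153, 151, 150, 147, 146, 148, 108, 131, 86, 86]
209 [144, 147, 151, 113, 164, 159, 155, 154, 158, 158, 161, 160, 161, 75, 125, 88, 91]
222 [145, 147, 138, 168, 159, 133, 102, 125, 130, 165, 157, 80, 162, 134, 62, 70, 70]
224 [98, 121, 141, 169, 161, 132, 93, 80, 102, 157, 159, 82, 167, 159, 50, 60, 62]
226 [109, 116, 116, 164, 137, 111, 127, 74, 94, 165, 143, 98, 169, 161, 46, 49, 57]
228 [109, 119, 106, 149, 143, 141, 150, 117, 128, 151, 147, 155, 177, 134, 47, 57, 89]
229 [109, 111, 103, 118, 96, 95, 117, 123, 110, 96, 114, 114, 128, 80, 84, 51, 79]
234 [142, 143, 145, 143, 142, 154, 180, 179, 147, 47, 48, 54, 53, 60, 75, 79, 70]
240 [141, 139, 141, 142, 127, 160, 179, 180, 121, 45, 42, 49, 55, 60, 78, 68, 67]
260 [141, 142, 143, 141, 145, 182, 181, 178, 40, 53, 52, 54, 58, 75, 94, 92, 83]
290 [147, 145, 146, 156, 176, 174, 157, 66, 54, 49, 55, 65, 71, 91, 89, 93, 94]
prong c [ -6.  115.8]
tab far [ 10.2 170.3]
tab near [-22.4 171.1]
panel [-3.8 96.7]
panel [ -3.6 -93.7]
post [  -1.5 -121.5]
```

Run:
```python
from h import *
O=np.array([542.4,-72.6]);y=.037;R=np.array([[np.cos(y),-np.sin(y)],[np.sin(y),np.cos(y)]])
L=lambda uv,z:np.round(R.T@(onz("top",uv,z)[:2]-O),1)
print(L((224,215.7),203),L((224,211.6),203),L((224,219.6),203),L((234,215.7),210),L((260,214.7),210),L((290,213.8),210))
```

```text
[ -2.4 124.5] [ 11.  124.2] [-15.1 124.9] [-4.  91.6] [-3.7  7. ] [ -4.2 -90.4]
```

Run:
```python
from h import *
O=np.array([542.4,-72.6]);y=.037;R=np.array([[np.cos(y),-np.sin(y)],[np.sin(y),np.cos(y)]])
def P(n,x,yy,z): return proj(n,[*(R@np.array([x,yy])+O),z])
for Y in(164,172):
  for x,dy,z in[(17,-4,249),(17,4,249),(-17,-4,249),(-17,4,249),(17,4,203)]:
    s=P("scene",x-3,Y+dy,z);t=P("top",x-3,Y+dy,z)
    print(Y,x,dy,z,"zoom scene",np.round([(s[0]+.4-240)*5,(s[1]+.4-150)*5+315]),"zoom top",np.round([(t[0]+.43-200)*7,(t[1]+.43-195)*7]))
```

```text
164 17 -4 249 zoom scene [376. 448.] zoom top [ 85. 109.]
164 17 4 249 zoom scene [388. 454.] zoom top [ 67. 109.]
164 -17 -4 249 zoom scene [416. 426.] zoom top [ 86. 184.]
164 -17 4 249 zoom scene [428. 431.] zoom top [ 69. 185.]
164 17 4 203 zoom scene [383. 527.] zoom top [ 77. 116.]
172 17 -4 249 zoom scene [388. 454.] zoom top [ 67. 109.]
172 17 4 249 zoom scene [400. 459.] zoom top [ 49. 110.]
172 -17 -4 249 zoom scene [428. 431.] zoom top [ 69. 185.]
172 -17 4 249 zoom scene [440. 436.] zoom top [ 51. 185.]
172 17 4 203 zoom scene [395. 532.] zoom top [ 60. 117.]
```

Emit:
move_arm(moves=[0, 0, -0.23, 0, 0, 0, -0.23, 0, 0, 0, -0.23, 0, 0.126, -0.22, 0, 0, 0.126, -0.22, 0, 0, 0.126, -0.22, 0, 0, 0.126, -0.22, 0, 0, 0.126, -0.22, 0, 0, 0, 0, 0, 0], claw=25)

```text
t: 7.8
eef_pos: [534.9, 93.9, 288.7]
tcp_rot: [-3.141, 0.0, 0.04]
ft_force: [-0.5, -0.5, -0.3]
opening: 0.263
grip_force: 0.0
```

Run:
```python
from h import *
O=np.array([542.4,-72.6]);y=.037;R=np.array([[np.cos(y),-np.sin(y)],[np.sin(y),np.cos(y)]])
s=monitor.state();print(R.T@(s["eef_pos"][:2]-O),s["eef_pos"],s["ft_force"],s["opening"])
b=viewer.read_camera("scene")[110:230,230:370,::-1];cv2.imwrite("pics/a4.png",cv2.resize(b,None,fx=5,fy=5,interpolation=cv2.INTER_CUBIC))
```

```text
[ -1.35704066 166.66366176] [534.87873955  93.89939445 288.71828031] [-0.48453275 -0.51226846 -0.33432924] 0.26251946698105194
```

View pics/a4.png

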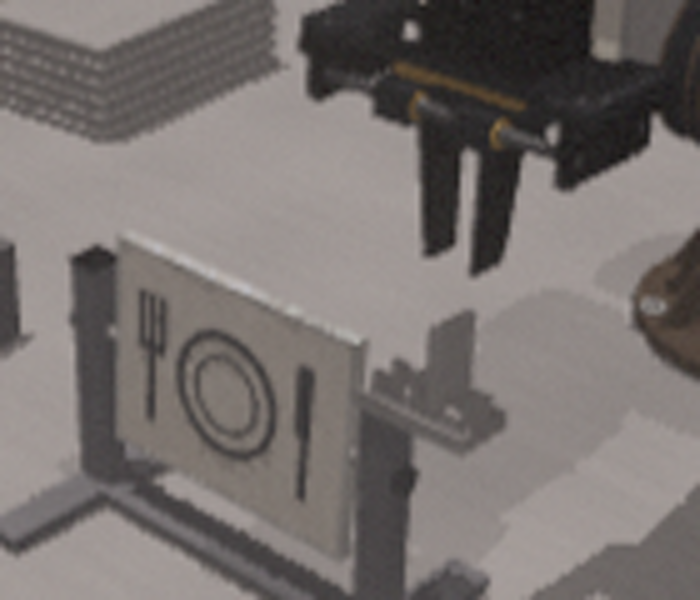

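The fingers are straddling the line of the thumb tab, which is at (452,350). I'll lower them around it.

Emit:
move_arm(moves=[0, 0.013, 0.2, 0, 0, 0, 0.2, 0, 0, 0, 0.085, 0, 0, 0, 0, 0])

```text
t: 8.35
eef_pos: [533.6, 89.4, 216.4]
tcp_rot: [3.141, 0.001, 0.037]
ft_force: [-0.8, 0.2, -0.1]
opening: 0.263
grip_force: 0.0
```

Emit:
move_arm(moves=[0, 0.03, 0, 0, 0, 0.02, 0, 0, 0, 0.02, 0, 0, 0, 0, 0, 0])

```text
t: 8.85
eef_pos: [534.0, 79.2, 216.9]
tcp_rot: [3.141, -0.001, 0.037]
ft_force: [-0.4, -0.0, -0.7]
opening: 0.264
grip_force: 0.0
```

Emit:
move_arm(moves=[0, 0.02, 0, 0, 0, 0.02, 0, 0, 0, 0, 0, 0])

```text
t: 9.22
eef_pos: [534.2, 73.2, 216.6]
tcp_rot: [3.141, -0.0, 0.037]
ft_force: [0.5, 1.2, -0.1]
opening: 0.263
grip_force: 0.4
```

Emit:
move_arm(moves=[0, 0.014, 0, 0, 0, 0.014, 0, 0, 0, 0, 0, 0])

```text
t: 9.6
eef_pos: [534.3, 69.0, 216.5]
tcp_rot: [3.141, 0.0, 0.037]
ft_force: [-0.4, 1.1, 1.9]
opening: 0.259
grip_force: 0.5
```

Emit:
move_arm(moves=[0, 0.014, 0, 0, 0, 0.014, 0, 0, 0, 0, 0, 0])

```text
t: 9.98
eef_pos: [534.5, 64.7, 216.5]
tcp_rot: [3.141, 0.0, 0.037]
ft_force: [1.2, 0.5, 0.9]
opening: 0.263
grip_force: 0.5
```

Emit:
move_arm(moves=[0, 0.01, 0, 0, 0, 0.01, 0, 0, 0, 0, 0, 0])

```text
t: 10.35
eef_pos: [534.6, 61.8, 216.5]
tcp_rot: [3.141, -0.0, 0.037]
ft_force: [-0.0, 1.0, 0.8]
opening: 0.263
grip_force: 0.7
```

Emit:
move_arm(moves=[0, 0.012, 0, 0, 0, 0.012, 0, 0])

```text
t: 10.6
eef_pos: [534.7, 58.3, 216.5]
tcp_rot: [3.142, 0.0, 0.038]
ft_force: [1.2, 2.5, -0.5]
opening: 0.263
grip_force: 1.3
```

Emit:
move_arm(moves=[0, 0.012, 0, 0, 0, 0.012, 0, 0])

```text
t: 10.85
eef_pos: [534.9, 54.7, 216.5]
tcp_rot: [3.142, 0.0, 0.037]
ft_force: [0.6, 3.5, -0.0]
opening: 0.261
grip_force: 1.3
```

Run:
```python
from h import *
O=np.array([542.4,-72.6]);y=.037;R=np.array([[np.cos(y),-np.sin(y)],[np.sin(y),np.cos(y)]])
s=monitor.state();print(R.T@(s["eef_pos"][:2]-O),s["ft_force"],s["moment"],s["grip_force"])
b=viewer.read_camera("scene")[130:250,230:350,::-1];cv2.imwrite("pics/a5.png",cv2.resize(b,None,fx=5,fy=5,interpolation=cv2.INTER_CUBIC))
```

```text
[ -2.82853805 127.46570473] [ 0.64163622  3.45593181 -0.01016767] [ 0.52011203 -0.1315916  -0.02737534] 1.2784997373819351
```

View pics/a5.png

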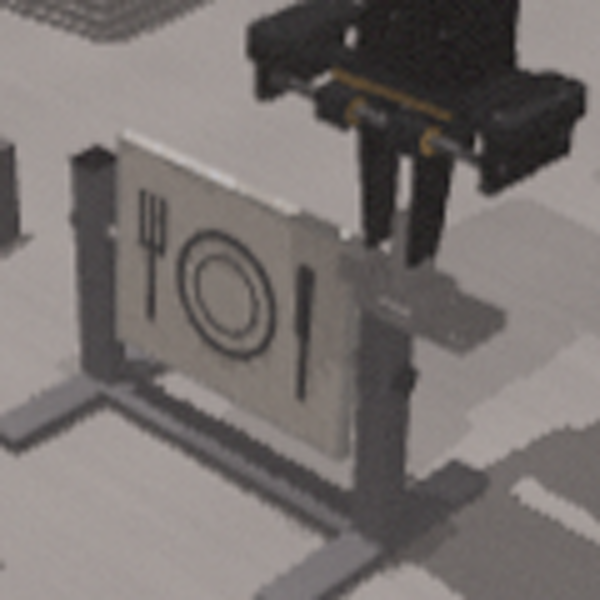

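The prongs now overlap the panel's end near (345,250), the stand is unmoved and the force is about 3.5 N. I'll creep to the stop.

Emit:
move_arm(moves=[0, 0.01, 0, 0, 0, 0.01, 0, 0])

```text
t: 11.15
eef_pos: [535.0, 51.7, 216.5]
tcp_rot: [3.142, 0.0, 0.038]
ft_force: [0.3, 3.1, -1.6]
opening: 0.267
grip_force: 1.3
```

Emit:
move_arm(moves=[0, 0.006, 0, 0, 0, 0.004, 0, 0])

```text
t: 11.4
eef_pos: [535.0, 50.2, 216.5]
tcp_rot: [3.141, 0.0, 0.038]
ft_force: [0.1, 2.6, -1.2]
opening: 0.264
grip_force: 1.3
```

Emit:
move_arm(moves=[0, 0.005, 0, 0, 0, 0, 0, 0])

```text
t: 11.65
eef_pos: [535.1, 49.4, 216.5]
tcp_rot: [3.141, 0.0, 0.037]
ft_force: [0.3, 2.4, -1.5]
opening: 0.265
grip_force: 0.9
```

Emit:
move_arm(moves=[0, 0.006, 0, 0, 0, 0, 0, 0])

```text
t: 11.9
eef_pos: [535.1, 48.6, 216.5]
tcp_rot: [3.141, 0.0, 0.037]
ft_force: [-0.3, 2.6, -1.4]
opening: 0.262
grip_force: 1.0
```

Emit:
move_arm(moves=[0, 0.006, 0, 0, 0, 0, 0, 0])

```text
t: 12.15
eef_pos: [535.1, 47.7, 216.5]
tcp_rot: [3.141, 0.0, 0.037]
ft_force: [0.4, 2.7, -1.4]
opening: 0.262
grip_force: 1.0
```

Emit:
move_arm(moves=[0, 0.006, 0, 0, 0, 0, 0, 0])

```text
t: 12.4
eef_pos: [535.1, 47.3, 216.5]
tcp_rot: [-3.141, 0.0, 0.037]
ft_force: [0.3, 7.2, -1.4]
opening: 0.259
grip_force: 3.0
```

The force jumped to 7 N right at the expected home position, so this is the solid stop. I'll back off to mid-gap, lift out and check.

Emit:
move_arm(moves=[0, -0.02, 0, 0, 0, -0.035, 0, 0, 0, 0, 0, 0, 0, 0, -0.15, 0, 0, 0, -0.25, 0, 0, 0, -0.25, 0, -0.25, 0, 0, 0, -0.25, 0, 0, 0, -0.2, 0, 0, 0, 0, 0, 0, 0])

```text
t: 13.65
eef_pos: [428.7, 51.1, 314.6]
tcp_rot: [3.141, -0.001, 0.038]
ft_force: [0.8, 1.3, 0.8]
opening: 0.265
grip_force: 0.0
```

Run:
```python
from h import *
a=viewer.read_camera("top")[:,:,::-1];b=viewer.read_camera("scene")[:,:,::-1]
z=lambda i,k:cv2.resize(i,None,fx=k,fy=k,interpolation=cv2.INTER_CUBIC)
cv2.imwrite("pics/top6.png",a)
d=cv2.absdiff(cv2.imread("pics/top0.png"),a).max(2);d2=cv2.absdiff(cv2.imread("pics/scene0.png"),b).max(2)
A=z(a[185:245,200:310],5);B=z(b[150:215,230:350],4)
m=np.zeros((300+260,600,3),np.uint8);m[:300,:550]=A;m[300:,:480]=B
cv2.imwrite("pics/a6.png",m)
print("feet diff",d[190:208,220:235].mean(),d[190:208,290:303].mean(),d[230:243,292:303].mean(),"mug",d[130:165,262:290].mean(),"rack",d[150:240,340:440].mean())
```

```text
feet diff 3.1222222222222222 3.3504273504273505 3.3776223776223775 mug 3.0020408163265304 rack 3.8761111111111113
```

View pics/a6.png

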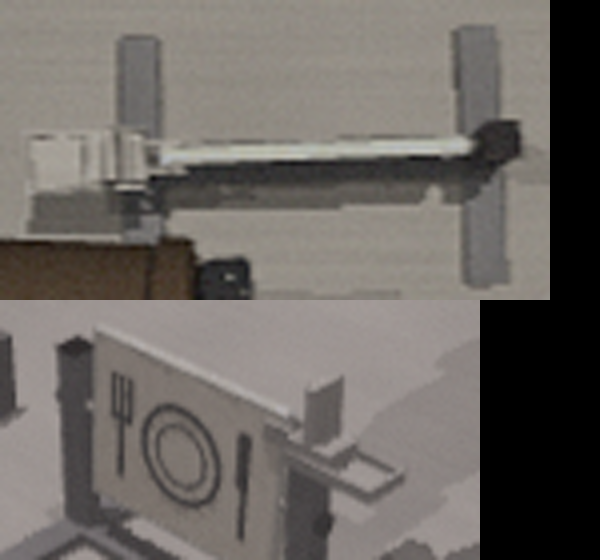

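The clip sits over the panel's end at (285,435), the plate face looks away, and the feet, mug and rack match the first picture. Handing in.

```bash
python3 -c "
from cell import order
print(order.job_done())"
```

```text
the job is handed in; nothing more can be done
None
```

I turned the panel half a turn so the plate face looks away, slid the clip onto its end up to the solid stop, and handed the job in. The stand's feet, the mug and the dish rack match the first picture; the arm never went near the saucepan or spray bottle.

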